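# Drive the pivot pin out of the pickle cutter

## Task

The lever cutter has to be stripped for washing. Stand the steel food pan on the table beside the cutter where its pivot pin will drop, then drive the pin right out of its hole with the drift punch (a steady push is enough) so that it falls into the pan and not beside it. Finish with the pin lying in the upright pan and the punch laid back down on the table; leave the lever lying where it is in the cutter and do not knock over any of the jars.

Things in the scene. Friction and masses are not known exactly. Their poses are not given: they have to be found in the camera images.
- cutter: Bench lever cutter, fixed to the table. Origin on the table straight below the middle of its pivot hole; x runs along the lever to its handle, y along the hole, z up. At the origin stands a steel fork: two upright cheeks, x -30 to +30 mm, 14 mm thick (y 20 to 34 and -34 to -20), top at z 140. The lever's 36 mm wide hub lies between them. The base plate, 12 mm high, is 68 mm wide, x -35 to 275.
- hole_left (a point): Centre of the +y mouth of the pivot hole, in the outer face of the +y cheek, 110 mm above the table; axes as the cutter's. The hole is round, 18 mm wide, level, and runs straight through cheek, hub and cheek, 68 mm from mouth to mouth.
- hole_right (a point): Centre of the -y mouth of the same hole, 110 mm above the table; axes as the cutter's.
- plunger_cap (a point): Brass cap of a spring plunger on top of the +y cheek. The plunger presses on the pin from above at y = 27 mm of the cutter: pushing the pin takes about 6 to 11 N while it lies under the plunger and very little otherwise. With the pin gone it stands 3.5 mm into the top of the hole.
- pin_centre (a point): Middle of the pivot pin: a plain round steel pin with no head, 16 mm in diameter, 80 mm long, along its own y axis, 0.12 kg. It lies on the bottom of the hole (its axis 109 mm above the table) and stands 4 to 8 mm out at each end. It can be driven out either way.
- punch_centre (a point): Drift punch of steel, 200 mm long, 0.3 kg, lying on the table: a square body 20 x 20 mm and 95 mm long, then a round shank 10 mm in diameter and 105 mm long with a flat tip. This point is the centre of the square body, 10 mm above the table; its x axis points to the tip (body -47.5 to +47.5 mm, tip at +152.5). Mass centre at about +18 mm.
- pan_centre (a point): Stainless food pan, open on top: 176 mm long (its y axis), 108 mm wide (x), 65 mm high, 0.35 kg. This point is its centre, 32.5 mm above its underside. A rolled rim 10 mm wide and 12 mm high runs round the top, outside thin walls; it can be pinched from above with one finger inside. Cavity 156 x 88 mm, its floor 4 mm above the underside.
- lever_bar (a point): Point on top of the steel bar of the cutter's lever, 80 mm along it from the pivot, 125 mm above the table. The lever (loose, 0.9 kg, its black handle ending 365 mm from the pivot) lies flat on the cutter's slotted wooden block, whose top is 90 mm above the table.
- jar1: Filled jar with a yellow lid, right of the lever, 74 mm in diameter, 115 mm high, upright; origin at the centre of its underside.
- jar2: Filled jar with a yellow lid, left of the lever, 74 mm in diameter, 115 mm high, upright; origin at the centre of its underside.
- jar3: Filled jar with a yellow lid, far right, 74 mm in diameter, 115 mm high, upright; origin at the centre of its underside.
- jar4: Filled jar with a yellow lid, far left, 74 mm in diameter, 115 mm high, upright; origin at the centre of its underside.
There are look-alikes about, which are no part of the job. What is shaped like the part that bears pan_centre but orange is not meant. Leave any turquoise look-alike of the part that bears punch_centre alone.

How it is judged:
On the way:
1. the pin is pushed along its hole by the punch: more than 20 mm from home with the punch bearing on it (contact force between punch and pin above 0.2 N and height (world z) of pin_centre above 0.1 m and (y of pin_centre in the frame of cutter above 0.02 m or y of pin_centre in the frame of cutter below -0.02 m)), for 0.05 s.
At the end, for the whole second after the job is handed in: The pin lies at rest in the pan (its middle inside the walls, below the rim), the pan stands upright on the table (within 0.1 rad), and the punch lies at rest on the table (the centre of its body under 25 mm high), outside the pan (x of pin_centre in the frame of pan_centre between -0.045 and 0.045 m and y of pin_centre in the frame of pan_centre between -0.08 and 0.08 m and height (world z) of pin_centre below 0.065 m and linear speed of each of pin, punch below 0.03 m/s and angle between pan_centre's own z axis and vertical below 0.1 rad and height (world z) of pan_centre below 0.04 m and height (world z) of punch_centre below 0.025 m and not (x of punch_centre in the frame of pan_centre between -0.05 and 0.05 m and y of punch_centre in the frame of pan_centre between -0.085 and 0.085 m)); the robot touches nothing.
It fails at once if the pin falls beside the pan (its middle below 50 mm and outside the pan) (height (world z) of pin_centre below 0.05 m and (x of pin_centre in the frame of pan_centre below -0.054 m or x of pin_centre in the frame of pan_centre above 0.054 m or y of pin_centre in the frame of pan_centre below -0.088 m or y of pin_centre in the frame of pan_centre above 0.088 m)).
It fails at once if the lever is shifted by more than 30 mm (distance of lever_bar from where it was at the start of the episode above 0.03 m).
It fails at once if a jar is knocked over (tilted by more than 0.5 rad) (angle between any of jar1, jar2, jar3, jar4's own z axis and vertical above 0.5 rad).
It also fails if it takes over 72 s, if anything falls off the work surface, if the arm or the gripper's body presses on something with over 40 N, if the wrist force passes 120 N, or if a joint passes its speed limit or range.

## Robot

A 6-joint arm with a two-finger parallel gripper is mounted at the origin on the work surface. World frame = base frame: x ahead of the robot, y to its left, z up, the work surface at z = 0. Lengths are in m, angles in rad, forces in N, time in s.
With the tool pointing down it reaches from about 0.425 to 0.95 m from the base axis. Payload 3.5 kg.
Tool frame: the origin (TCP) lies at the very end of the fingers, on their centre line; the grasp point (between the pads) lies 19 mm behind it (ctrl.grip_point_offset is the distance from the TCP to the grasp point, in m); z points along the fingers, y is the line along which they close (so a half turn about z gives the same grasp; the last joint's range is limited). The gripper opens to 85 mm and grips with 20 to 120 N. Pads are 22 mm wide; open, the fingers measure 114 mm over their backs; the gripper's body (76 mm by 85 mm) begins 54 mm behind the grasp point. The pads swing forward as they close: fully open they stand 13 mm farther back than shut.
Start: joints at [1.074, 0.286, 1.577, -0, 1.279, -0.15], TCP at [0.229, 0.635, 0.231] pointing down, gripper open.
Joint ranges: [-2.77, 2.77], [-0.9, 2.22], [0.21, 2.48], [-1.53, 4.67], [0.24, 2.81], [-2.84, 2.84]. Speed limits (rad/s): [2.79, 2.79, 3.14, 3.14, 3.14, 3.14].

## Interface

Orientations are given as a unit quaternion [x, y, z, w].
In Python, from plant import ctrl gives the robot as it stands. The module is installed in compiled form; this text tells all that it offers.
- The arm moves only by the shell command python3 -m pendant 'ROWS' [OPENING] [FORCE]. ROWS is JSON, a list of rows, each an object of numbers: "dx", "dy", "dz": the shift along the tool's x, y, z in cm; "twist": the turn about the tool's z in degrees. A call has 1 to 10 rows; each row is the pose to reach, as a shift and turn from the pose commanded when the call began, along the tool's axes at that moment; what a row does not reach only later rows make up. A row lasts 1/8 s, in which the tool goes at most 62.5 mm and 10.7 degrees, less where a joint would pass 70% of its speed; a pose out of reach is approached as far as the arm can. A call with a gripper value outside its range is refused whole. OPENING is the opening in per cent of the stroke, from 0 (shut) to 100 (fully open), set as the call begins (- or left out, the last holds). The fingers move at their own pace and stop on an object; FORCE is the grip in N (left out, the last holds). Time passes only in rows, so rows that repeat a pose let the fingers close. It gives the time, the measured TCP pose, the force, the opening and the grip force at its end, in the units of the state.
- ctrl.get_state(): the state, without advancing time (a new reading comes with each control period).
- ctrl.read_camera(name): name is "scene" or "top"; returns a dict with "img" (420x560x3 uint8, red, green, blue), "depth" (420x560 float32, m along the optical axis (not along the pixel's ray), 0 where there is no reading), "camera_matrix" (3x3 intrinsics, pixels), "xyz" and "rotation" of the camera in the world. Camera axes: x right, y up, looking along -z (the intrinsics and any distortion apply to the point x, -y, -z); pixel columns grow to the right and rows downward; lengths in m; the calibration is good to about 2 mm. A picture is of the moment at which its call begins.
- ctrl.sign_off(): hands the job in; it is judged then, once.
The state is a dict: "time": time; "qpos": joint angles; "dq": joint speeds; "joint_efforts": joint torques, N m; "eef_pos": TCP position; "tcp_rot": TCP orientation; "contact_force": force on the tool from outside, world axes, zero at the start; "wrist_torque": the same for the moment, N m; "opening": opening from 0.0 (shut) to 1.0 (fully open); "finger_force": force on a finger pad.
Only numpy, scipy, OpenCV 4.12 (cv2) and the standard library are available. Lean on these libraries where they do the work, as an engineer would, in place of code of your own. Each camera call takes 0.05 s, during which the arm holds its last target. There are 200 camera calls.

## Working session

There is one attempt and no reset: what is moved stays moved. The work goes in short steps, Python scripts to look and compute and a shell command to move; the robot and the scene stay as the last step left them, time stands still between calls to the robot, and variables do not carry over. Pictures are saved under pics/ and viewed, at most 10 in all, crops included, and the job is handed in when it is done.

```bash
mkdir -p pics
cat > h.py <<'E'
from plant import ctrl
import numpy as np, cv2
def cam(n):
    c=ctrl.read_camera(n); return c
def cloud(c):
    d=c["depth"]; K=np.array(c["camera_matrix"]); v,u=np.mgrid[0:d.shape[0],0:d.shape[1]]
    p=np.stack([(u-K[0,2])/K[0,0]*d,-(v-K[1,2])/K[1,1]*d,-d],-1)
    R=np.array(c["rotation"]); 
    return p@R.T+np.array(c["xyz"])
E
python3 - <<'E'
from h import *
for n in("scene","top"):
    c=cam(n); cv2.imwrite(f"pics/{n}0.png",c["img"][...,::-1]); np.savez(f"{n}0.npz",**c)
    print(n,c["xyz"],c["rotation"],c["camera_matrix"],[k for k in c])
print(ctrl.get_state())
E
```

```text
scene [ 1.04073325 -0.94261038  0.87782654] [0.43676897 0.11520129 0.23995471 0.85929231] [[385.11380833   0.         286.35133908]
 [  0.         385.11380833 208.7496504 ]
 [  0.           0.           1.        ]] ['img', 'depth', 'camera_matrix', 'xyz', 'rotation']
top [ 0.19598452 -0.06660615  1.72615913] [ 0.07636501 -0.07075588 -0.68222798  0.72368983] [[424.89060319   0.         270.25989501]
 [  0.         424.89060319 208.89316982]
 [  0.           0.           1.        ]] ['img', 'depth', 'camera_matrix', 'xyz', 'rotation']
{'time': 0.1, 'qpos': array([ 1.07400882e+00,  2.87094995e-01,  1.57804214e+00, -1.41415544e-05,
        1.27861413e+00, -1.49968439e-01]), 'dq': array([ 6.21231002e-04, -1.80284563e-03, -3.97743868e-03, -5.33406289e-04,
        1.80711626e-05,  4.53081184e-04]), 'joint_efforts': array([ 9.53725139e-04, -4.07295728e+01, -2.93699437e+01, -1.52204693e-04,
        3.42012318e-03, -1.26374619e-05]), 'eef_pos': array([0.22910299, 0.63429037, 0.23006731]), 'tcp_rot': array([ 1.72539631e-01,  9.85001985e-01, -1.02551358e-03, -3.36554319e-04]), 'contact_force': array([0.7038335 , 1.19928883, 0.23345219]), 'wrist_torque': array([ 0.01092576, -0.00154302, -0.04272793]), 'finger_force': 0.0, 'opening': 1.001784952760863}
```

View pics/top0.png

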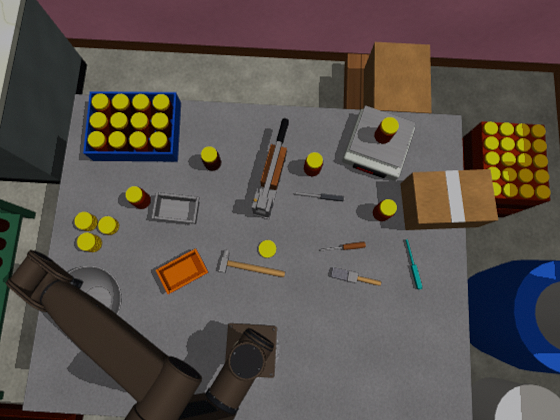

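View pics/scene0.png

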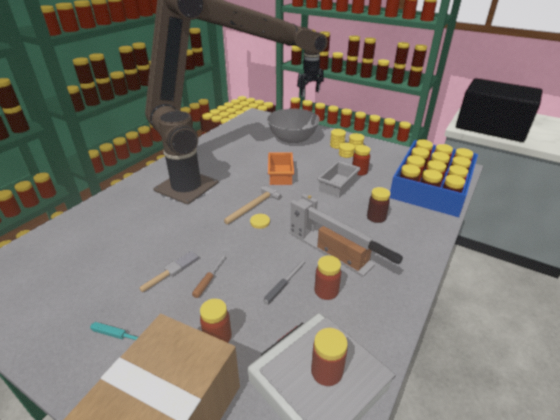

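Candidates for the punch in the top view: dark-handled tool (320,197), brown-handled tool (343,246), turquoise (413,265, excluded) and hammer or spatula (no). Candidates for the pan: steel tray (175,208) and orange tray (182,271, excluded). I take the steel tray, and check the punch in a crop.

```bash
cat >> h.py <<'E'
from scipy.spatial.transform import Rotation as Rot
def cloud(c):
    d=c["depth"]; K=np.array(c["camera_matrix"]); v,u=np.mgrid[0:d.shape[0],0:d.shape[1]]
    p=np.stack([(u-K[0,2])/K[0,0]*d,-(v-K[1,2])/K[1,1]*d,-d],-1)
    return Rot.from_quat(c["rotation"]).apply(p.reshape(-1,3)).reshape(p.shape)+np.array(c["xyz"])
E
python3 - <<'E'
from h import *
t=dict(np.load("top0.npz")); s=dict(np.load("scene0.npz"))
a=cv2.resize(t["img"][105:285,235:435],None,fx=4,fy=4,interpolation=cv2.INTER_CUBIC)[:600,:800]
cv2.imwrite("pics/crop_top.png",a[...,::-1])
b=cv2.resize(s["img"][155:305,230:430],None,fx=4,fy=4,interpolation=cv2.INTER_CUBIC)
cv2.imwrite("pics/crop_scene.png",b[...,::-1])
p=cloud(t);q=cloud(s)
for n,(u,v) in dict(table=(300,300),dark1=(300,194),dark2=(340,198),pan=(175,208),panrimL=(153,207),cutter=(262,205),lever=(272,170),jar=(314,160),jar2=(210,156)).items(): print(n,p[v,u].round(3))
for n,(u,v) in dict(table=(100,230),dark=(275,290),pan=(338,180),jar=(329,265)).items(): print("s",n,q[v,u].round(3))
E
```

```text
table [ 0.198 -0.182 -0.   ]
dark1 [ 0.629 -0.162  0.008]
dark2 [ 0.619 -0.327  0.019]
pan [0.541 0.353 0.001]
panrimL [0.527 0.426 0.066]
cutter [ 0.545 -0.011  0.135]
lever [ 0.689 -0.041  0.129]
jar [ 0.744 -0.205  0.117]
jar2 [0.737 0.209 0.116]
s table [-0.059 -0.37   0.002]
s dark [ 0.628 -0.297  0.021]
s pan [0.524 0.369 0.01 ]
s jar [ 0.754 -0.214  0.117]
```

View pics/crop_top.png

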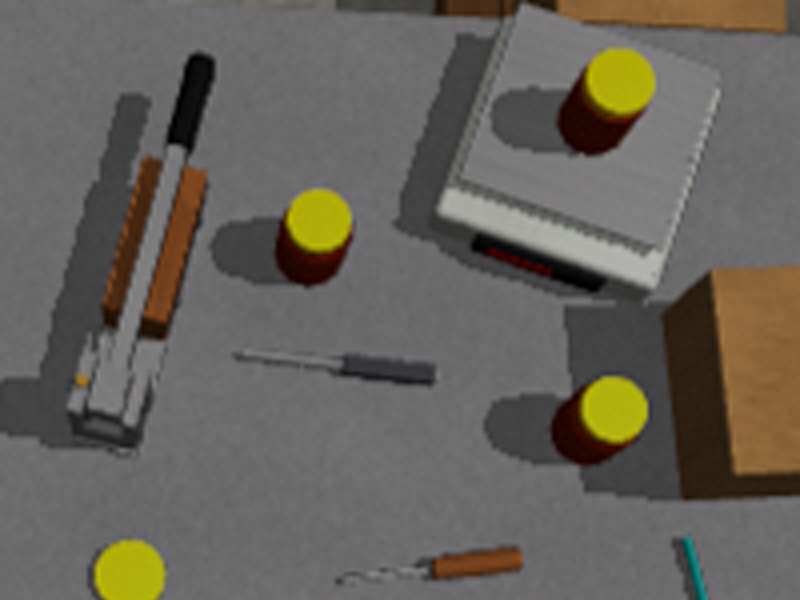

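View pics/crop_scene.png

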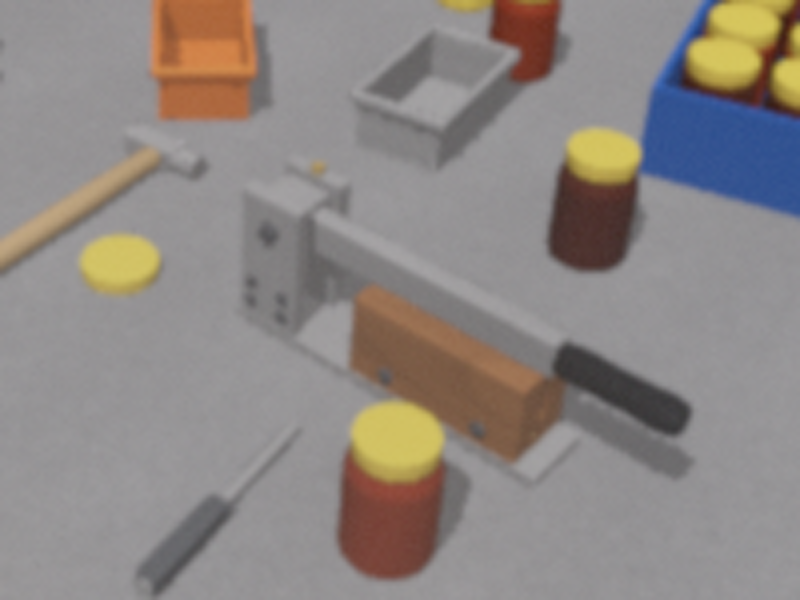

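The picture shows the steel punch: a dark grey square body at top (332,197) with its shank pointing at the cutter. The brown one at (343,246) is an awl. The steel pan is at (175,208), and the brass cap is on the left (+y) cheek. Plan: drive the pin to +y, with the pan on the left. Next, fit the poses.

```bash
cat >> h.py <<'E'
def rect(P):
    (c,s,a)=cv2.minAreaRect(P[:,:2].astype(np.float32)*1000); return np.round(c,1),np.round(s,1),round(a,1),len(P)
def sel(p,x0,x1,y0,y1,z0,z1):
    P=p.reshape(-1,3); m=(P[:,0]>x0)&(P[:,0]<x1)&(P[:,1]>y0)&(P[:,1]<y1)&(P[:,2]>z0)&(P[:,2]<z1); return P[m]
def line(P):
    c=P[:,:2].mean(0); u,s,v=np.linalg.svd(P[:,:2]-c); d=v[0]; d=d if abs(d[0])*0+d[np.argmax(abs(d))]>0 else -d
    return c.round(4),np.degrees(np.arctan2(d[1],d[0])).round(2)
E
python3 - <<'E'
from h import *
t=dict(np.load("top0.npz")); s=dict(np.load("scene0.npz"))
for n,c in(("top",t),("scene",s)):
    p=cloud(c); print(n)
    B=sel(p,.45,.95,-.15,.1,.009,.016); print(" base",rect(B))
    C=sel(p,.48,.62,-.08,.08,.136,.1435); print(" cheektop",rect(C))
    L=sel(p,.60,.75,-.12,.08,.120,.135); print(" lever",line(L),rect(L))
    R=sel(p,.4,.7,.22,.45,.060,.07); print(" rim",rect(R))
    print(" punch body",rect(sel(p,.55,.70,-.42,-.25,.016,.03)),line(sel(p,.55,.70,-.42,-.25,.017,.03)))
    S=sel(p,.55,.70,-.42,-.12,.006,.03); print(" punch all",rect(S),line(S))
    S=sel(p,.55,.70,-.24,-.12,.006,.012); print(" shank",rect(S),line(S))
    for nm,w in dict(j1=(.68,.82,-.28,-.14),j2=(.66,.8,.14,.28),j3=(.5,.7,-.6,-.42),j4=(.45,.7,.4,.6)).items():
        J=sel(p,*w,.11,.12); print(nm,rect(J) if len(J)>5 else 0)
    # -y cheek face
    F=sel(p,.5,.62,-.08,-.0,.03,.135); print(" face",line(F) if len(F)>20 else 0, len(F))
    hsv=cv2.cvtColor(c["img"],cv2.COLOR_RGB2HSV); m=(hsv[...,0]>10)&(hsv[...,0]<30)&(hsv[...,1]>120)&(p[...,2]>.138)&(p[...,0]>.5)&(p[...,0]<.65)&(abs(p[...,1])<.1)
    print(" cap",p[m].mean(0).round(4) if m.any() else None,m.sum())
E
```

```text
top
 base (array([701.6, -24.4]), array([492.1, 248.5]), 0.0, 210)
 cheektop (array([558.1, -10.6]), array([68. , 59.9]), 78.6, 90)
 lever (array([ 0.6727, -0.0345]), np.float64(-11.88)) (array([674.4, -34.2]), array([ 20. , 151.9]), 78.6, 175)
 rim (array([532.7, 337.9]), array([176.4, 109.2]), 86.8, 271)
 punch body (array([ 624.1, -297.4]), array([93.2, 21.2]), 86.3, 90) (array([ 0.6233, -0.296 ]), np.float64(85.95))
 punch all (array([ 626.5, -270. ]), array([296.8, 145.2]), 89.5, 345) (array([ 0.6248, -0.2658]), np.float64(88.51))
 shank (array([ 627.3, -180.6]), array([118.2, 145. ]), 89.8, 88) (array([ 0.623 , -0.1843]), np.float64(-0.65))
j1 (array([ 747. , -207.2]), array([65. , 60.2]), 2.1, 162)
j2 (array([748.5, 214.1]), array([61.6, 60.9]), 36.2, 164)
j3 (array([ 599.6, -528.8]), array([184.6, 126.7]), 5.5, 219)
j4 (array([566.5, 492.4]), array([61.6, 63.7]), 8.1, 164)
 face (array([ 0.5609, -0.0216]), np.float64(2.33)) 205
 cap [0.5621 0.0163 0.1458] 7
scene
 base (array([670.1, -75.2]), array([155.1, 313.6]), 80.3, 350)
 cheektop (array([560.6,  -9.6]), array([70.8, 63. ]), 79.0, 116)
 lever (array([ 0.6778, -0.0358]), np.float64(-11.68)) (array([674.5, -32.7]), array([ 23.3, 153.8]), 79.8, 241)
 rim (array([535.3, 340.6]), array([186.1, 111.6]), 86.9, 246)
 punch body (array([ 626.2, -297.3]), array([94.8, 22.4]), 86.1, 182) (array([ 0.6272, -0.298 ]), np.float64(85.96))
 punch all (array([ 622. , -263.5]), array([279.9, 118.8]), 88.3, 352) (array([ 0.6291, -0.2679]), np.float64(89.05))
 shank (array([ 608. , -185.2]), array([ 91.7, 120.2]), 68.7, 20) (array([ 0.6214, -0.1809]), np.float64(131.39))
j1 (array([ 750.6, -207.1]), array([63.5, 63.3]), 5.7, 320)
j2 (array([748.8, 216.9]), array([61.5, 66.6]), 29.4, 155)
j3 (array([ 574.9, -498.9]), array([63.1, 63.5]), 78.0, 465)
j4 (array([570.9, 494. ]), array([62.8, 64.5]), 7.3, 93)
 face (array([ 0.5679, -0.0357]), np.float64(8.9)) 553
 cap None 0
```

```bash
cat > go.py <<'E'
# prints dx,dy,dz (cm), twist (deg) from the present pose to x y z heading(of tool x)
import sys; from h import *
a=list(map(float,sys.argv[1:])); s=ctrl.get_state(); R=Rot.from_quat(s["tcp_rot"]); X=R.as_matrix()[:,0]
h=np.degrees(np.arctan2(X[1],X[0])); tw=(h-a[3]+180)%360-180
print("t",round(s["time"],2),"tcp",s["eef_pos"].round(4),"h",h.round(2),"q6",s["qpos"][5].round(2),"open",round(s["opening"],3),"F",s["contact_force"].round(1),"rows",(R.inv().apply(np.array(a[:3])-s["eef_pos"])*100).round(2),"twist",tw.round(1))
E
python3 go.py .485 .342 .23 86.8
```

```text
t 0.1 tcp [0.2291 0.6343 0.2301] h 160.13 q6 -0.15 open 1.002 F [0.7 1.2 0.2] rows [-34.   -18.79   0.04] twist 73.3
```

```bash
python3 -m pendant '[{"dx":-17,"dy":-9.4,"twist":36},{"dx":-17,"dy":-9.4,"twist":36},{"dx":-17,"dy":-9.4,"twist":36},{"dx":-34,"dy":-18.8,"twist":73.3},{"dx":-34,"dy":-18.8,"twist":73.3},{"dx":-34,"dy":-18.8,"twist":73.3},{"dx":-34,"dy":-18.8,"twist":73.3},{"dx":-34,"dy":-18.8,"twist":73.3},{"dx":-34,"dy":-18.8,"twist":73.3}]' 100 60; python3 go.py .485 .342 .040 86.8
```

```text
t 0.1 tcp [0.2291 0.6343 0.2301] h 160.13 q6 -0.15 open 1.002 F [0.7 1.2 0.2] rows [-34.01 -18.75  19.04] twist 73.3$[0]: bad value
```

```bash
python3 -m pendant '[{"dx":-5,"dy":-2.75,"dz":0,"twist":10}]' 100 60
```

```text
time: 0.22
eef_pos: [0.2653, 0.5929, 0.2303]
tcp_rot: [0.258, 0.966, -0.0, -0.0]
contact_force: [0.7, -0.1, 0.8]
opening: 1.001
finger_force: 0.0
```

```bash
python3 go.py .485 .342 .23 86.8; python3 -m pendant '[{"dx":-5,"dy":-2.5,"twist":9},{"dx":-10,"dy":-5,"twist":18}]' - - ; python3 go.py .485 .342 .23 86.8
```

```text
t 0.23 tcp [0.2653 0.5929 0.2303] h 150.14 q6 -0.06 open 1.001 F [ 0.7 -0.1  0.8] rows [-3.154e+01 -1.082e+01  2.000e-02] twist 63.3
t 0.23 tcp [0.2653 0.5929 0.2303] h 150.14 q6 -0.06 open 1.001 F [ 0.7 -0.1  0.8] rows [-3.154e+01 -1.082e+01  2.000e-02] twist 63.3$[0]: bad value
```

```bash
python3 -m pendant '[{"dx":-5,"dy":-1.7,"dz":0,"twist":10},{"dx":-10,"dy":-3.4,"dz":0,"twist":20},{"dx":-15,"dy":-5.1,"dz":0,"twist":30},{"dx":-20,"dy":-6.9,"dz":0,"twist":40},{"dx":-26,"dy":-8.9,"dz":0,"twist":50},{"dx":-31.5,"dy":-10.8,"dz":0,"twist":60},{"dx":-31.5,"dy":-10.8,"dz":0,"twist":63.3},{"dx":-31.5,"dy":-10.8,"dz":0,"twist":63.3}]' ; python3 go.py .485 .342 .039 86.8
```

```text
time: 1.23
eef_pos: [0.4866, 0.3406, 0.2307]
tcp_rot: [0.727, 0.687, -0.001, -0.0]
contact_force: [0.0, 0.7, -0.5]
opening: 0.996
finger_force: 0.0
t 1.23 tcp [0.4866 0.3406 0.2307] h 86.78 q6 0.5 open 0.996 F [ 0.   0.7 -0.5] rows [ 0.14 -0.15 19.17] twist -0.0
```

```bash
python3 -m pendant '[{"dx":0,"dy":0,"dz":5,"twist":0},{"dx":0,"dy":0,"dz":10,"twist":0},{"dx":0,"dy":0,"dz":14,"twist":0},{"dx":0,"dy":0,"dz":17,"twist":0},{"dx":0,"dy":0,"dz":19.1,"twist":0},{"dx":0,"dy":0,"dz":19.1,"twist":0}]' ; python3 go.py .485 .342 .039 86.8;  python3 -m pendant '[{"dx":0,"dy":0,"dz":0,"twist":0},{"dx":0,"dy":0,"dz":0,"twist":0},{"dx":0,"dy":0,"dz":0,"twist":0},{"dx":0,"dy":0,"dz":0,"twist":0},{"dx":0,"dy":0,"dz":0,"twist":0},{"dx":0,"dy":0,"dz":0,"twist":0}]' 0 70; python3 go.py .485 .342 .139 86.8
```

```text
time: 1.98
eef_pos: [0.4849, 0.3413, 0.0386]
tcp_rot: [0.726, 0.688, -0.002, -0.001]
contact_force: [-0.3, 0.6, 0.5]
opening: 1.001
finger_force: 0.0
t 1.98 tcp [0.4849 0.3413 0.0386] h 86.91 q6 0.5 open 1.001 F [-0.3  0.6  0.5] rows [ 0.07  0.01 -0.04] twist 0.1
time: 2.72
eef_pos: [0.4862, 0.3416, 0.041]
tcp_rot: [0.726, 0.687, -0.0, -0.0]
contact_force: [-3.0, 0.6, 6.1]
opening: 0.097
finger_force: 71.3
t 2.73 tcp [0.4862 0.3416 0.041 ] h 86.83 q6 0.5 open 0.097 F [-3.   0.6  6.1] rows [ 0.03 -0.13 -9.8 ] twist 0.0
```

```bash
python3 -m pendant '[{"dx":0,"dy":0,"dz":-1,"twist":0},{"dx":0,"dy":0,"dz":-2.5,"twist":0},{"dx":0,"dy":0,"dz":-4,"twist":0},{"dx":0,"dy":0,"dz":-4,"twist":0},{"dx":0,"dy":0,"dz":-4,"twist":0}]'
python3 - <<'E'
from h import *
for n in("scene","top"):
    p=cloud(cam(n)); R=sel(p,.4,.75,.22,.46,.085,.118); print(n,rect(R), np.percentile(R[:,2],[5,50,95]).round(3))
    A=np.c_[R[:,:2],np.ones(len(R))]; print(np.linalg.lstsq(A,R[:,2],rcond=None)[0].round(3))
E
```

```text
time: 3.35
eef_pos: [0.4863, 0.3413, 0.0803]
tcp_rot: [0.726, 0.687, -0.0, -0.0]
contact_force: [0.1, 0.8, -4.8]
opening: 0.103
finger_force: 69.8
scene (array([609. , 340.2]), array([238.6, 280.7]), 89.7, 448) [0.086 0.103 0.115]
[ 0.03  -0.02   0.091]
top (array([614. , 339.5]), array([236.6, 272.8]), 89.6, 326) [0.088 0.102 0.114]
[ 0.01  -0.04   0.108]
```

```bash
python3 go.py .537 .127 .08 78.5
```

```text
t 3.45 tcp [0.4859 0.3411 0.0796] h 86.83 q6 0.5 open 0.098 F [ 0.1  0.1 -3.7] rows [-21.1    6.29  -0.03] twist 8.3
```

```bash
python3 -m pendant '[{"dx":-3,"dy":1,"dz":0,"twist":1.2},{"dx":-7,"dy":2.1,"dz":0,"twist":3},{"dx":-11,"dy":3.3,"dz":0,"twist":4.5},{"dx":-15,"dy":4.5,"dz":0,"twist":6},{"dx":-18.5,"dy":5.5,"dz":0,"twist":7.5},{"dx":-20.5,"dy":6.1,"dz":0,"twist":8.3},{"dx":-21.1,"dy":6.3,"dz":0,"twist":8.3},{"dx":-21.1,"dy":6.3,"dz":0,"twist":8.3},{"dx":-21.1,"dy":6.3,"dz":0,"twist":8.3}]' ; python3 go.py .537 .127 .042 78.5;python3 - <<'E'
from h import *
for n in("scene","top"):
    p=cloud(cam(n)); R=sel(p,.4,.68,.035,.25,.098,.111); print(n,rect(R))
    C=sel(p,.48,.62,-.08,.04,.136,.1435); print(" cheektop",rect(C))
E
```

```text
time: 4.58
eef_pos: [0.5373, 0.1281, 0.0801]
tcp_rot: [0.774, 0.633, -0.0, -0.0]
contact_force: [0.5, -0.1, -3.9]
opening: 0.1
finger_force: 69.8
t 4.58 tcp [0.5373 0.1281 0.0801] h 78.59 q6 0.25 open 0.1 F [ 0.5 -0.1 -3.9] rows [-0.11 -0.    3.81] twist 0.1
scene (array([583.6, 127.1]), array([169.1, 123.1]), 78.9, 232)
 cheektop (array([560.5,  -8. ]), array([74.2, 60.1]), 79.5, 131)
top (array([585.5, 117.5]), array([174.7, 108.1]), 78.3, 142)
 cheektop (array([558.7, -11. ]), array([67.3, 58.9]), 79.6, 83)
```

Pan at (585,117.5), as planned. Lower it, release and retreat.

```bash
python3 -m pendant '[{"dx":0,"dy":0,"dz":1.5,"twist":0},{"dx":0,"dy":0,"dz":3,"twist":0},{"dx":0,"dy":0,"dz":3.7,"twist":0},{"dx":0,"dy":0,"dz":3.9,"twist":0},{"dx":0,"dy":0,"dz":3.9,"twist":0}]'; python3 -m pendant '[{"dx":0,"dy":0,"dz":0,"twist":0},{"dx":0,"dy":0,"dz":0,"twist":0},{"dx":0,"dy":0,"dz":0,"twist":0},{"dx":0,"dy":0,"dz":0,"twist":0}]' 60; python3 -m pendant '[{"dx":0,"dy":0,"dz":-3,"twist":0},{"dx":0,"dy":0,"dz":-8,"twist":0},{"dx":0,"dy":0,"dz":-13,"twist":0},{"dx":0,"dy":0,"dz":-19,"twist":0},{"dx":0,"dy":0,"dz":-20,"twist":0},{"dx":0,"dy":0,"dz":-20,"twist":0}]'; python3 go.py .6263 -.2795 .24 86.0
```

```text
time: 5.3
eef_pos: [0.5379, 0.1273, 0.0414]
tcp_rot: [0.774, 0.633, 0.0, 0.0]
contact_force: [-1.1, -0.6, -2.4]
opening: 0.1
finger_force: 70.2
time: 5.8
eef_pos: [0.5379, 0.1273, 0.0416]
tcp_rot: [0.774, 0.633, 0.0, 0.0]
contact_force: [0.0, 0.7, -0.1]
opening: 0.599
finger_force: 0.0
time: 6.55
eef_pos: [0.5379, 0.1273, 0.242]
tcp_rot: [0.774, 0.633, 0.001, 0.001]
contact_force: [-0.0, 0.9, -0.4]
opening: 0.599
finger_force: 0.0
t 6.55 tcp [0.5379 0.1273 0.242 ] h 78.53 q6 0.25 open 0.599 F [-0.   0.9 -0.4] rows [-38.11  16.75   0.21] twist -7.5
```

```bash
python3 -m pendant '[{"dx":-4,"dy":1.7,"dz":0,"twist":0},{"dx":-9,"dy":4,"dz":0,"twist":-1},{"dx":-14,"dy":6.2,"dz":0,"twist":-2},{"dx":-19,"dy":8.4,"dz":0,"twist":-3},{"dx":-24,"dy":10.6,"dz":0,"twist":-4},{"dx":-29,"dy":12.8,"dz":0,"twist":-5},{"dx":-34,"dy":15,"dz":0,"twist":-6},{"dx":-38.1,"dy":16.7,"dz":0,"twist":-7.5},{"dx":-38.1,"dy":16.7,"dz":0,"twist":-7.5},{"dx":-38.1,"dy":16.7,"dz":0,"twist":-7.5}]';  python3 go.py .6255 -.2795 .004 86.0
```

```text
time: 7.8
eef_pos: [0.6246, -0.2785, 0.2384]
tcp_rot: [0.731, 0.682, -0.0, -0.002]
contact_force: [0.2, 0.6, -0.2]
opening: 0.598
finger_force: 0.0
t 7.8 tcp [ 0.6246 -0.2785  0.2384] h 86.01 q6 -0.5 open 0.598 F [ 0.2  0.6 -0.2] rows [-0.16  0.19 23.44] twist 0.0
```

```bash
python3 -m pendant '[{"dx":0,"dy":0,"dz":6,"twist":0},{"dx":0,"dy":0,"dz":12,"twist":0},{"dx":0,"dy":0,"dz":17,"twist":0},{"dx":0,"dy":0,"dz":21,"twist":0},{"dx":0,"dy":0,"dz":23,"twist":0},{"dx":0,"dy":0,"dz":23.5,"twist":0},{"dx":0,"dy":0,"dz":23.5,"twist":0}]'; python3 go.py .6255 -.2795 .004 86.0; python3 -m pendant '[{"dx":0,"dy":0,"dz":0,"twist":0},{"dx":0,"dy":0,"dz":0,"twist":0},{"dx":0,"dy":0,"dz":0,"twist":0},{"dx":0,"dy":0,"dz":0,"twist":0},{"dx":0,"dy":0,"dz":0,"twist":0},{"dx":0,"dy":0,"dz":0,"twist":0}]' 0 90; python3 go.py .6255 -.2795 .004 86.0
```

```text
time: 8.68
eef_pos: [0.6266, -0.2795, 0.0078]
tcp_rot: [0.731, 0.682, 0.0, 0.001]
contact_force: [-0.1, 0.2, 0.5]
opening: 0.603
finger_force: 0.0
t 8.68 tcp [ 0.6266 -0.2795  0.0078] h 86.06 q6 -0.5 open 0.603 F [-0.1  0.2  0.5] rows [-0.   -0.11  0.38] twist 0.1
time: 9.43
eef_pos: [0.6265, -0.2801, 0.0086]
tcp_rot: [0.731, 0.682, 0.0, 0.001]
contact_force: [-3.6, 1.0, 6.6]
opening: 0.203
finger_force: 90.4
t 9.43 tcp [ 0.6265 -0.2801  0.0086] h 86.03 q6 -0.5 open 0.203 F [-3.6  1.   6.6] rows [ 0.05 -0.11  0.46] twist 0.0
```

Grip is shallow; regrasp about 5 mm lower.

```bash
python3 -m pendant '[{"dx":0,"dy":0,"dz":0,"twist":0},{"dx":0,"dy":0,"dz":0,"twist":0},{"dx":0,"dy":0,"dz":0.2,"twist":0},{"dx":0,"dy":0,"dz":0.5,"twist":0},{"dx":0,"dy":0,"dz":0.5,"twist":0},{"dx":0,"dy":0,"dz":0.5,"twist":0}]' 35; python3 -m pendant '[{"dx":0,"dy":0,"dz":0,"twist":0},{"dx":0,"dy":0,"dz":0,"twist":0},{"dx":0,"dy":0,"dz":0,"twist":0},{"dx":0,"dy":0,"dz":0,"twist":0},{"dx":0,"dy":0,"dz":0,"twist":0}]' 0 100; python3 -m pendant '[{"dx":0,"dy":0,"dz":-3,"twist":0},{"dx":0,"dy":0,"dz":-8,"twist":0},{"dx":0,"dy":0,"dz":-13,"twist":0},{"dx":0,"dy":0,"dz":-17,"twist":0},{"dx":0,"dy":0,"dz":-17,"twist":0},{"dx":0,"dy":0,"dz":-17,"twist":0}]'
python3 - <<'E'
from h import *
s=ctrl.get_state(); T=s["eef_pos"]; print(T.round(4))
for n in("scene","top"):
    c=cam(n); p=cloud(c)
    S=sel(p,.56,.70,-.222,-.10,.13,.23); print(n,"shank",len(S),line(S)); 
    A=np.c_[S[:,1],np.ones(len(S))]; k=np.linalg.lstsq(A,S[:,2],rcond=None)[0]; print(" z slope",k[0].round(4),"z at tip",(k[0]*S[:,1].max()+k[1]).round(4),"ymax",S[:,1].max().round(4),"medz",np.median(S[:,2]).round(4))
    kx=np.linalg.lstsq(A,S[:,0],rcond=None)[0]; print(" x slope",kx[0].round(4),"x at -.18",(kx[0]*-.18+kx[1]).round(4))
    cv2.imwrite(f"pics/g_{n}.png",cv2.resize(c["img"][100:280,200:420],None,fx=3.6,fy=3.3)[...,::-1][:600])
E
```

```text
time: 10.18
eef_pos: [0.6256, -0.2793, 0.0012]
tcp_rot: [0.731, 0.682, -0.0, -0.0]
contact_force: [-0.4, -0.1, 0.5]
opening: 0.351
finger_force: 0.0
time: 10.8
eef_pos: [0.6258, -0.2795, 0.0018]
tcp_rot: [0.731, 0.682, 0.0, 0.0]
contact_force: [-1.0, 0.1, 3.9]
opening: 0.206
finger_force: 99.2
time: 11.55
eef_pos: [0.6241, -0.2785, 0.168]
tcp_rot: [0.731, 0.682, -0.001, -0.002]
contact_force: [0.9, 0.3, -3.6]
opening: 0.207
finger_force: 98.7
[ 0.6241 -0.2785  0.168 ]
scene shank 34 (array([ 0.6356, -0.1626]), np.float64(83.36))
 z slope -0.0083 z at tip 0.1822 ymax -0.1398 medz 0.1823
 x slope 0.1142 x at -.18 0.6336
top shank 34 (array([ 0.6315, -0.1654]), np.float64(86.51))
 z slope 0.0593 z at tip 0.1799 ymax -0.1425 medz 0.1785
 x slope 0.0589 x at -.18 0.6307
```

View pics/g_scene.png

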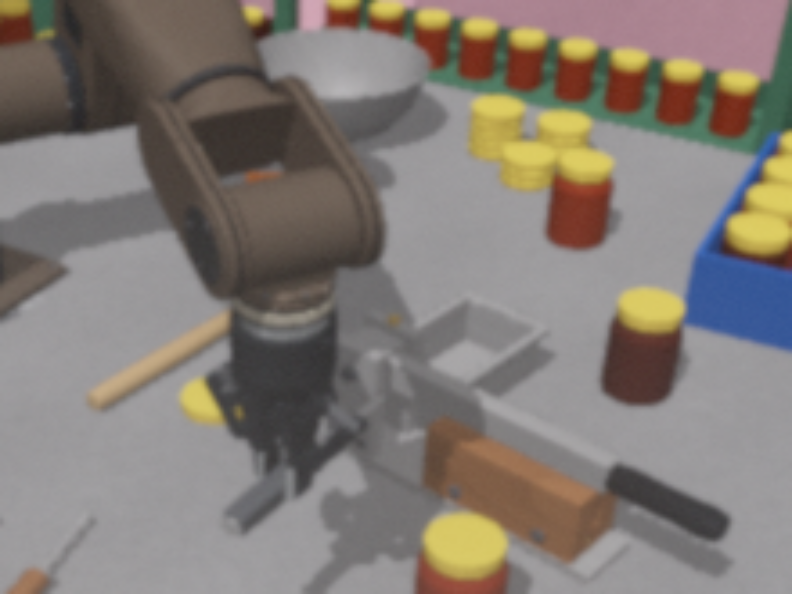

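The picture shows the punch held level near (290,480) in the gripper, shank pointing at the cutter. The pan stands clear to the left of it.

```bash
python3 go.py .5192 -.2026 .100 78.5
```

```text
t 11.65 tcp [ 0.6238 -0.2783  0.167 ] h 86.03 q6 -0.5 open 0.206 F [ 0.3 -0.2 -2.5] rows [  6.8  -10.92   6.79] twist 7.5
```

```bash
python3 -m pendant '[{"dx":0,"dy":-3,"dz":0,"twist":2},{"dx":0,"dy":-6.5,"dz":1,"twist":5},{"dx":0,"dy":-10,"dz":3,"twist":7.5},{"dx":3,"dy":-10.9,"dz":5.5,"twist":7.5},{"dx":5.5,"dy":-10.9,"dz":6.8,"twist":7.5},{"dx":6.8,"dy":-10.9,"dz":6.8,"twist":7.5},{"dx":6.8,"dy":-10.9,"dz":6.8,"twist":7.5},{"dx":6.8,"dy":-10.9,"dz":6.8,"twist":7.5}]'; python3 go.py .5192 -.2026 .100 78.5
python3 - <<'E'
from h import *
u=np.array([np.cos(np.radians(78.5)),np.sin(np.radians(78.5))]); n=np.array([u[1],-u[0]]); O=np.array([.5583,-.0105])
for nm in("scene","top"):
    c=cam(nm); p=cloud(c).reshape(-1,3)
    L=np.c_[(p[:,:2]-O)@n,(p[:,:2]-O)@u,p[:,2]]
    S=L[(abs(L[:,0])<.02)&(L[:,1]>-.135)&(L[:,1]<-.05)&(L[:,2]>.09)&(L[:,2]<.13)]
    print(nm,len(S),"lat/z fit vs y: ",[np.polyfit(S[:,1],S[:,i],1).round(4) for i in(0,2)],"tip",S[:,1].max().round(4),"mean",S.mean(0).round(4))
    if nm=="scene": cv2.imwrite("pics/pre.png",cv2.resize(c["img"][170:270,230:363],None,fx=6,fy=6,interpolation=cv2.INTER_CUBIC)[...,::-1])
E
```

```text
time: 12.65
eef_pos: [0.5223, -0.2049, 0.1042]
tcp_rot: [0.774, 0.633, 0.0, 0.001]
contact_force: [-1.0, -0.6, -2.5]
opening: 0.211
finger_force: 98.7
t 12.65 tcp [ 0.5223 -0.2049  0.1042] h 78.53 q6 -0.35 open 0.211 F [-1.  -0.6 -2.5] rows [ 0.17 -0.35  0.42] twist 0.0
scene 55 lat/z fit vs y:  [array([-0.0187,  0.0058]), array([0.0052, 0.1173])] tip -0.0565 mean [ 0.0075 -0.0931  0.1169]
top 32 lat/z fit vs y:  [array([-0.03  ,  0.0013]), array([0.0119, 0.116 ])] tip -0.0598 mean [ 0.0038 -0.0837  0.115 ]
```

View pics/pre.png

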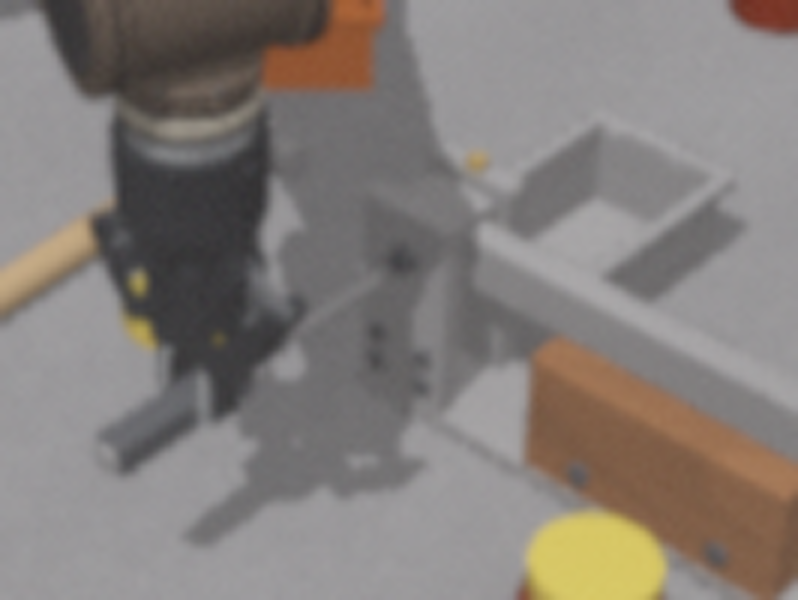

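The picture shows the shank tip at (385,275) just short of the pin end at (402,260). The arm was still settling, so let it settle and measure again, averaging several frames.

```bash
python3 -m pendant '[{"dx":0,"dy":0,"dz":0,"twist":0},{"dx":0,"dy":0,"dz":0,"twist":0}]' >/dev/null; python3 go.py .5192 -.2026 .100 78.5
cat > lat.py <<'E'
from h import *
u=np.array([np.cos(np.radians(78.5)),np.sin(np.radians(78.5))]); n=np.array([u[1],-u[0]]); O=np.array([.5583,-.0105])
for nm in("scene","top"):
    SS=[];CC=[];LL=[];PP=[]
    for k in range(6):
        p=cloud(cam(nm)).reshape(-1,3); L=np.c_[(p[:,:2]-O)@n,(p[:,:2]-O)@u,p[:,2]]
        SS.append(L[(abs(L[:,0])<.02)&(L[:,1]>-.13)&(L[:,1]<-.06)&(L[:,2]>.09)&(L[:,2]<.13)])
        CC.append(L[(abs(L[:,0])<.05)&(abs(L[:,1])<.05)&(L[:,2]>.136)&(L[:,2]<.1435)])
        LL.append(L[(L[:,0]>.06)&(L[:,0]<.20)&(abs(L[:,1])<.03)&(L[:,2]>.118)&(L[:,2]<.135)])
        PP.append(L[(abs(L[:,0])<.02)&(L[:,1]>-.06)&(L[:,1]<-.036)&(L[:,2]>.09)&(L[:,2]<.13)])
    S,C,V,P=map(np.concatenate,(SS,CC,LL,PP))
    f=lambda A:(np.percentile(A[:,:2],[1,99],axis=0).T*1000).round(1).tolist()
    print(nm,"shank",len(S),[np.polyfit(S[:,1]+.06,S[:,i],1).round(4).tolist() for i in(0,2)],"cheeks",f(C),"lever y",np.polyfit(V[:,0],V[:,1],1).round(4),"pin/tip",len(P),P.mean(0).round(4) if len(P) else 0)
E
python3 lat.py
```

```text
t 13.0 tcp [ 0.5216 -0.2043  0.1035] h 78.5 q6 -0.35 open 0.209 F [-0.1 -0.4 -2.9] rows [ 0.12 -0.27  0.35] twist 0.0
scene shank 297 [[-0.0295, 0.0054], [0.0019, 0.1167]] cheeks [[-28.8, 32.6], [-33.5, 36.2]] lever y [ 0.0003 -0.0015] pin/tip 73 [ 0.0033 -0.0415  0.1139]
top shank 175 [[-0.0231, 0.0018], [-0.0231, 0.1155]] cheeks [[-29.3, 29.9], [-33.8, 33.6]] lever y [-0.0016 -0.0001] pin/tip 39 [-0.0005 -0.0433  0.1153]
```

```bash
python3 -m pendant '[{"dx":0,"dy":-0.2,"dz":0.2,"twist":0.5},{"dx":0,"dy":-0.4,"dz":0.3,"twist":1},{"dx":0,"dy":-0.4,"dz":0.3,"twist":1},{"dx":0,"dy":-0.4,"dz":0.3,"twist":1}]'; python3 lat.py; python3 go.py .5192 -.2026 .100 78.5
```

```text
time: 14.1
eef_pos: [0.5176, -0.2032, 0.1004]
tcp_rot: [0.78, 0.626, 0.0, 0.0]
contact_force: [-1.2, 0.7, -2.4]
opening: 0.213
finger_force: 98.7
scene shank 312 [[0.0096, 0.0045], [-0.0035, 0.1135]] cheeks [[-28.8, 32.7], [-34.1, 36.3]] lever y [-0.0006 -0.0014] pin/tip 84 [ 0.0036 -0.0437  0.1133]
top shank 185 [[0.0042, 0.0006], [0.0209, 0.1132]] cheeks [[-29.1, 29.9], [-33.8, 33.5]] lever y [-0.002  -0.0002] pin/tip 40 [-1.000e-04 -4.370e-02  1.133e-01]
t 14.7 tcp [ 0.5176 -0.2032  0.1003] h 77.53 q6 -0.34 open 0.21 F [-0.3  0.5 -2.6] rows [0.09 0.14 0.03] twist -1.0
```

```bash
python3 -m pendant '[{"dx":0.6,"dy":0,"dz":0,"twist":0},{"dx":1.2,"dy":0,"dz":0,"twist":0},{"dx":1.6,"dy":-0.03,"dz":0,"twist":0},{"dx":2,"dy":-0.03,"dz":0,"twist":0},{"dx":2.4,"dy":-0.04,"dz":0,"twist":0},{"dx":2.8,"dy":-0.05,"dz":0,"twist":0},{"dx":3.2,"dy":-0.05,"dz":0,"twist":0},{"dx":3.2,"dy":-0.05,"dz":0,"twist":0}]'
python3 - <<'E'
from h import *
u=np.array([np.cos(np.radians(78.5)),np.sin(np.radians(78.5))]); n=np.array([u[1],-u[0]]); O=np.array([.5583,-.0105])
for nm in("scene","top"):
    c=cam(nm);p=cloud(c).reshape(-1,3); L=np.c_[(p[:,:2]-O)@n,(p[:,:2]-O)@u,p[:,2]]
    P=L[(abs(L[:,0])<.02)&(L[:,1]>.034)&(L[:,1]<.15)&(L[:,2]>.09)&(L[:,2]<.13)]; print(nm,len(P),P[:,1].max() if len(P) else 0)
    if nm=="scene": cv2.imwrite("pics/push1.png",cv2.resize(c["img"][170:270,230:363],None,fx=6,fy=6,interpolation=cv2.INTER_CUBIC)[...,::-1])
s=ctrl.get_state(); print(s["wrist_torque"].round(2), L.shape, ((s["eef_pos"][:2]-O)@n).round(4),((s["eef_pos"][:2]-O)@u).round(4))
E
```

```text
time: 15.7
eef_pos: [0.5242, -0.1728, 0.1008]
tcp_rot: [0.78, 0.626, -0.0, 0.001]
contact_force: [-1.1, -2.7, -2.2]
opening: 0.208
finger_force: 98.9
scene 0 0
top 16 0.052801900072248054
[-0.58  0.13  0.  ] (235200, 3) -0.0012 -0.1655
```

View pics/push1.png

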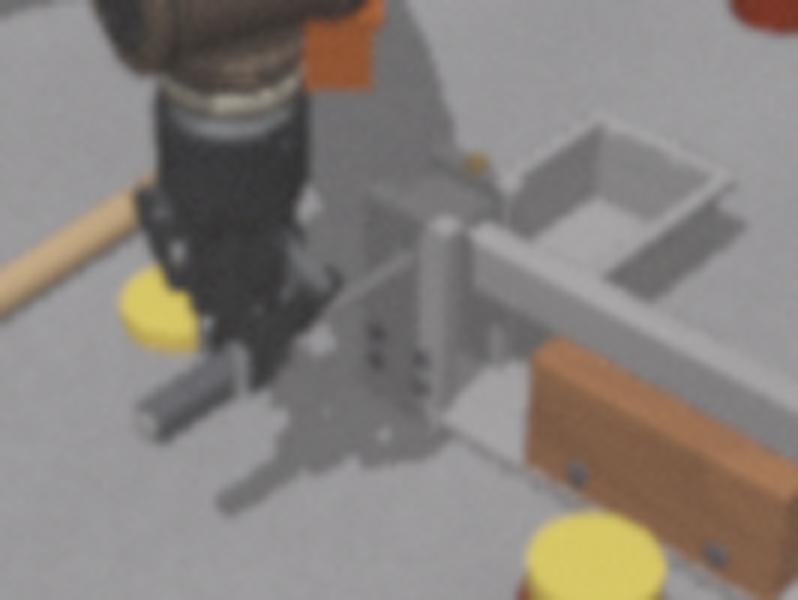

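The picture shows the shank entering the hole at (412,258). In depth, the pin's far end now stands out to y of about 51 mm. The pin is moving, so keep pushing.

```bash
python3 -m pendant '[{"dx":0.5,"dy":-0.01,"dz":0,"twist":0},{"dx":1,"dy":-0.02,"dz":0,"twist":0},{"dx":1.5,"dy":-0.03,"dz":0,"twist":0},{"dx":2,"dy":-0.04,"dz":0,"twist":0},{"dx":2.5,"dy":-0.05,"dz":0,"twist":0},{"dx":3,"dy":-0.05,"dz":0,"twist":0},{"dx":3.5,"dy":-0.06,"dz":0,"twist":0},{"dx":3.5,"dy":-0.06,"dz":0,"twist":0}]'
python3 - <<'E'
from h import *
u=np.array([np.cos(np.radians(78.5)),np.sin(np.radians(78.5))]); n=np.array([u[1],-u[0]]); O=np.array([.5583,-.0105])
for nm in("top",):
    c=cam(nm);p=cloud(c).reshape(-1,3); L=np.c_[(p[:,:2]-O)@n,(p[:,:2]-O)@u,p[:,2]]
    P=L[(abs(L[:,0])<.03)&(L[:,1]>.034)&(L[:,1]<.15)&(L[:,2]>.085)&(L[:,2]<.13)]; print(nm,len(P),P[:,1].max() if len(P) else 0,P.mean(0))
    V=L[(L[:,0]>.06)&(L[:,0]<.20)&(abs(L[:,1])<.03)&(L[:,2]>.118)&(L[:,2]<.135)]; print(np.polyfit(V[:,0],V[:,1],1))
    R=L[(abs(L[:,0])<.1)&(L[:,1]>.038)&(L[:,1]<.25)&(L[:,2]>.055)&(L[:,2]<.07)]; print("pan",rect(R))
s=ctrl.get_state(); print(((s["eef_pos"][:2]-O)@n).round(4),((s["eef_pos"][:2]-O)@u).round(4))
E
```

```text
time: 16.8
eef_pos: [0.5311, -0.1375, 0.1006]
tcp_rot: [0.78, 0.626, 0.0, 0.0]
contact_force: [-0.6, -1.4, -0.8]
opening: 0.211
finger_force: 98.9
top 55 0.08726608506639023 [-0.00123319  0.06199419  0.11273223]
[ 0.00153002 -0.00035668]
pan (array([  1.6, 130.8]), array([108.6, 176.3]), 0.1, 317)
-0.0013 -0.1297
```

```bash
python3 -m pendant '[{"dx":0.5,"dy":-0.01,"dz":0,"twist":0},{"dx":1,"dy":-0.02,"dz":0,"twist":0},{"dx":1.5,"dy":-0.03,"dz":0,"twist":0},{"dx":2,"dy":-0.04,"dz":0,"twist":0},{"dx":2.5,"dy":-0.05,"dz":0,"twist":0},{"dx":3,"dy":-0.05,"dz":0,"twist":0},{"dx":3.4,"dy":-0.06,"dz":0,"twist":0},{"dx":3.5,"dy":-0.06,"dz":0,"twist":0},{"dx":3.5,"dy":-0.06,"dz":0,"twist":0},{"dx":3.5,"dy":-0.06,"dz":0,"twist":0}]'
cat > pan.py <<'E'
from h import *
u=np.array([np.cos(np.radians(78.5)),np.sin(np.radians(78.5))]); n=np.array([u[1],-u[0]]); O=np.array([.5583,-.0105])
c=cam("top");p=cloud(c).reshape(-1,3); L=np.c_[(p[:,:2]-O)@n,(p[:,:2]-O)@u,p[:,2]]
f=lambda m:(len(L[m]),L[m].mean(0).round(4) if m.any() else 0, L[m].min(0).round(3) if m.any() else 0,L[m].max(0).round(3) if m.any() else 0)
print("air",f((abs(L[:,0])<.03)&(L[:,1]>.036)&(L[:,1]<.15)&(L[:,2]>.075)&(L[:,2]<.13)))
print("inpan",f((abs(L[:,0])<.04)&(L[:,1]>.052)&(L[:,1]<.20)&(L[:,2]>.012)&(L[:,2]<.06)))
m=(abs(L[:,0])<.1)&(L[:,1]>.038)&(L[:,1]<.25)&(L[:,2]>.055)&(L[:,2]<.07); print("rim",rect(L[m]))
V=L[(L[:,0]>.06)&(L[:,0]<.20)&(abs(L[:,1])<.03)&(L[:,2]>.118)&(L[:,2]<.135)]; print("lever",np.polyfit(V[:,0],V[:,1],1).round(4))
s=ctrl.get_state(); print(((s["eef_pos"][:2]-O)@n).round(4),((s["eef_pos"][:2]-O)@u).round(4))
E
python3 pan.py
```

```text
time: 18.1
eef_pos: [0.538, -0.1033, 0.1003]
tcp_rot: [0.78, 0.626, 0.0, -0.0]
contact_force: [-0.4, -0.4, -2.6]
opening: 0.204
finger_force: 98.8
air (18, array([0.0003, 0.0543, 0.0855]), array([-0.007,  0.038,  0.075]), array([0.006, 0.067, 0.112]))
inpan (40, array([-0.0015,  0.1042,  0.0259]), array([-0.04 ,  0.053,  0.012]), array([0.038, 0.183, 0.059]))
rim (array([  2., 131.]), array([176.9, 109.7]), 89.7, 317)
lever [-0.0036 -0.0001]
-0.0014 -0.095
```

```bash
python3 - <<'E'
from h import *
a=cam("scene")["img"][160:260,250:350]; b=cam("top")["img"][160:260,195:295]
cv2.imwrite("pics/drop.png",cv2.resize(np.hstack([a,b]),None,fx=4,fy=4,interpolation=cv2.INTER_CUBIC)[...,::-1])
E
python3 pan.py
```

```text
air (15, array([0.0004, 0.0525, 0.0882]), array([-0.008,  0.037,  0.075]), array([0.007, 0.063, 0.114]))
inpan (33, array([0.0007, 0.1039, 0.0288]), array([-0.028,  0.071,  0.012]), array([0.037, 0.191, 0.059]))
rim (array([  1.7, 130.4]), array([109.6, 176. ]), 0.2, 315)
lever [-0.0029 -0.0001]
-0.0014 -0.095
```

View pics/drop.png

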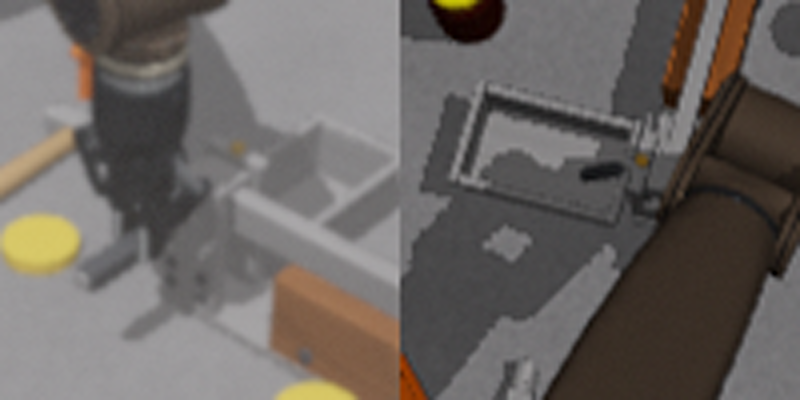

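The picture shows the pin (dark, right half at (602,172)) in the pan, leaning steeply at the cutter end. Withdraw the punch along the hole, then look again.

```bash
python3 -m pendant '[{"dx":-0.7,"dy":0.01,"dz":0,"twist":0},{"dx":-2,"dy":0.03,"dz":0,"twist":0},{"dx":-3.5,"dy":0.06,"dz":0,"twist":0},{"dx":-5.5,"dy":0.09,"dz":0,"twist":0},{"dx":-8,"dy":0.14,"dz":0,"twist":0},{"dx":-10.5,"dy":0.18,"dz":0,"twist":0},{"dx":-13,"dy":0.2,"dz":0,"twist":0},{"dx":-15,"dy":0.2,"dz":0,"twist":0},{"dx":-15,"dy":0.2,"dz":0,"twist":0}]'; python3 pan.py
```

```text
time: 19.42
eef_pos: [0.5072, -0.2519, 0.1005]
tcp_rot: [0.781, 0.625, 0.0, 0.0]
contact_force: [-0.1, -0.6, -2.8]
opening: 0.205
finger_force: 98.8
air (9, array([-0.0011,  0.058 ,  0.0813]), array([-0.007,  0.054,  0.076]), array([0.005, 0.063, 0.085]))
inpan (40, array([-0.0017,  0.0999,  0.0255]), array([-0.032,  0.062,  0.012]), array([0.035, 0.194, 0.06 ]))
rim (array([  1.9, 130.7]), array([176.5, 109.6]), 89.5, 334)
lever [-0.0069  0.0004]
-0.0021 -0.2457
```

```bash
python3 go.py .6255 -.2795 .1005 85.0; python3 -m pendant '[{"dx":-0.5,"dy":3,"dz":0,"twist":-2},{"dx":-1,"dy":7,"dz":0,"twist":-5},{"dx":-1.5,"dy":10.5,"dz":0,"twist":-7},{"dx":-1.5,"dy":12.2,"dz":2,"twist":-7.5},{"dx":-1.5,"dy":12.2,"dz":5,"twist":-7.5},{"dx":-1.5,"dy":12.2,"dz":7.5,"twist":-7.5},{"dx":-1.5,"dy":12.2,"dz":9,"twist":-7.5},{"dx":-1.5,"dy":12.2,"dz":9,"twist":-7.5},{"dx":-1.5,"dy":12.2,"dz":9,"twist":-7.5}]'; python3 go.py .6255 -.2795 .003 85.0
```

```text
t 19.48 tcp [ 0.5072 -0.2509  0.1003] h 77.43 q6 -0.42 open 0.205 F [ 0.1  0.1 -3.5] rows [-0.22 12.17 -0.02] twist -7.6
time: 20.6
eef_pos: [0.6243, -0.2914, 0.0117]
tcp_rot: [0.737, 0.676, 0.0, 0.001]
contact_force: [-0.1, -0.6, -2.6]
opening: 0.21
finger_force: 98.8
t 20.6 tcp [ 0.6243 -0.2914  0.0117] h 85.04 q6 -0.5 open 0.21 F [-0.1 -0.6 -2.6] rows [1.2  0.01 0.87] twist 0.0
```

```bash
python3 -m pendant '[{"dx":0,"dy":0,"dz":0.4,"twist":0},{"dx":0,"dy":0,"dz":0.8,"twist":0},{"dx":0,"dy":0,"dz":0.95,"twist":0},{"dx":0,"dy":0,"dz":0.95,"twist":0}]'; python3 -m pendant '[{"dx":0,"dy":0,"dz":0,"twist":0},{"dx":0,"dy":0,"dz":0,"twist":0},{"dx":0,"dy":0,"dz":0,"twist":0},{"dx":0,"dy":0,"dz":0,"twist":0}]' 50; python3 -m pendant '[{"dx":0,"dy":0,"dz":-3,"twist":0},{"dx":0,"dy":0,"dz":-8,"twist":0},{"dx":0,"dy":0,"dz":-14,"twist":0},{"dx":0,"dy":0,"dz":-20,"twist":0},{"dx":0,"dy":0,"dz":-24,"twist":0},{"dx":0,"dy":0,"dz":-24,"twist":0}]'
python3 - <<'E'
from h import *
u=np.array([np.cos(np.radians(78.5)),np.sin(np.radians(78.5))]); n=np.array([u[1],-u[0]]); O=np.array([.5583,-.0105])
ims=[]
for nm in("scene","top"):
    c=cam(nm); q=cloud(c); p=q.reshape(-1,3); L=np.c_[(p[:,:2]-O)@n,(p[:,:2]-O)@u,p[:,2]]
    g=c["img"].reshape(-1,3)
    m=(abs(L[:,0])<.035)&(L[:,1]>.044)&(L[:,1]<.115)&(L[:,2]>.012)&(L[:,2]<.1)
    P=L[m&((L[:,2]>.07)|(L[:,1]>.062))]; print(nm,len(P)); print((P[np.argsort(-P[:,2])][:40]*1000).round(0).astype(int).tolist())
    print("punch z",np.percentile(sel(q,.58,.68,-.36,-.29,.004,.06)[:,2],[50,95]).round(3))
    ims.append(c["img"][160:260,250:350] if nm=="scene" else c["img"][160:260,195:295])
cv2.imwrite("pics/end.png",cv2.resize(np.hstack(ims),None,fx=4,fy=4,interpolation=cv2.INTER_CUBIC)[...,::-1])
E
```

```text
time: 21.1
eef_pos: [0.6236, -0.2913, 0.0018]
tcp_rot: [0.737, 0.676, -0.0, 0.0]
contact_force: [-2.2, 0.9, 3.4]
opening: 0.21
finger_force: 99.6
time: 21.6
eef_pos: [0.6235, -0.2911, 0.0008]
tcp_rot: [0.737, 0.676, 0.0, 0.0]
contact_force: [0.1, 0.5, -0.8]
opening: 0.502
finger_force: 0.0
time: 22.35
eef_pos: [0.6255, -0.2923, 0.247]
tcp_rot: [0.737, 0.676, 0.001, 0.005]
contact_force: [-0.3, -0.1, -0.8]
opening: 0.5
finger_force: 0.0
scene 0
[]
punch z [0.019 0.024]
top 46
[[5, 56, 84], [0, 59, 83], [1, 55, 82], [-7, 53, 82], [2, 51, 81], [4, 60, 80], [-4, 58, 80], [6, 52, 80], [-1, 50, 78], [-7, 57, 76], [-2, 54, 76], [5, 48, 75], [-3, 62, 73], [-4, 66, 73], [5, 65, 73], [1, 64, 72], [-11, 48, 70], [-7, 66, 69], [1, 68, 68], [-3, 71, 64], [6, 70, 61], [1, 73, 60], [-6, 71, 60], [3, 78, 49], [-1, 77, 49], [-5, 76, 47], [-1, 82, 42], [-6, 72, 40], [-7, 76, 39], [4, 84, 36], [-4, 81, 35], [4, 88, 35], [0, 87, 32], [-4, 86, 30], [-7, 85, 30], [-4, 91, 25], [-5, 82, 24], [-7, 90, 21], [1, 92, 21], [-3, 95, 19]]
punch z [0.007 0.02 ]
```

View pics/end.png

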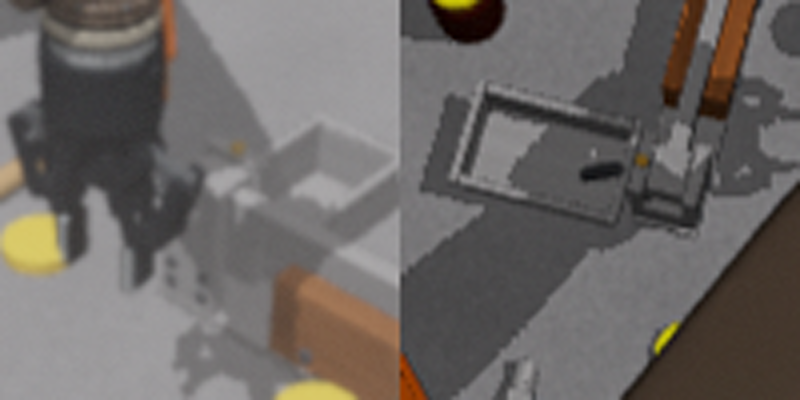

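The picture shows the pin inside the pan, leaning on the end wall next to the cutter. It lies from about y 95, z 8 mm to y 55, z 84 mm, so its middle is about 42 mm high and 60 mm from the pan centre, inside the limits. Its pose has not changed since the punch was withdrawn. The punch lies on the table and the gripper is clear, so I'm handing in.

```bash
python3 -m pendant '[{"dx":0,"dy":0,"dz":0,"twist":0},{"dx":0,"dy":0,"dz":0,"twist":0},{"dx":0,"dy":0,"dz":0,"twist":0},{"dx":0,"dy":0,"dz":0,"twist":0}]' >/dev/null; python3 pan.py; python3 -c "
from plant import ctrl; print(ctrl.sign_off())"
```

```text
air (13, array([0.0002, 0.0566, 0.0809]), array([-0.006,  0.05 ,  0.076]), array([0.006, 0.064, 0.087]))
inpan (34, array([0.0017, 0.0998, 0.0303]), array([-0.04 ,  0.052,  0.012]), array([0.034, 0.193, 0.06 ]))
rim (array([  1.7, 130.9]), array([109.5, 176.4]), 0.3, 343)
lever [-0.0004 -0.0002]
0.1197 -0.262
the job is handed in; nothing more can be done
None
```

Job handed in at about 23 s, with no verdict shown: the punch drove the pin into the upright pan, where it rests leaning on the end wall (middle about 42 mm high, top end about 20 mm above the rim) rather than flat; the punch is back on the table, the lever has not measurably moved and the arm kept clear of the jars.

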